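Jack up the fixture beam and hold it

ROBOT

A 7-joint arm with a two-finger parallel gripper is mounted at the origin on a cart in front of the work surface, level with it; the furniture and walls round the work are solid. World frame = base frame: x ahead of the robot, y to its left, z up, the work surface at z = 0. Lengths are in m, angles in rad, forces in N, time in s.
With the tool pointing down it reaches from about 0.4 to 0.85 m from the base axis. Payload 10.4 kg.
Tool frame: the origin (TCP) lies at the very end of the fingers, on their centre line; the grasp point (between the pads) lies 19 mm behind it; z points along the fingers, y is the line along which they close (so a half turn about z gives the same grasp; the last joint's range is limited). The gripper opens to 85 mm and grips with 20 to 120 N. Pads are 22 mm wide; open, the fingers measure 114 mm over their backs; the gripper's body (76 mm by 85 mm) begins 54 mm behind the grasp point. The pads swing forward as they close: fully open they stand 13 mm farther back than shut.
Start: joints at [-1.181, 0.332, -0.065, 1.46, 0.022, 1.35, -0.088], TCP at [0.251, 0.573, 0.204] pointing down, gripper open.
Joint ranges: [-2.6, 2.6], [-0.5, 2.12], [-1.47, 1.34], [0.16, 2.42], [-1.27, 4.41], [0.06, 2.06], [-2.6, 2.6]. Speed limits (rad/s): [2.22, 2.22, 2.79, 2.79, 3.14, 3.14, 3.14].

INTERFACE

Orientations are given as a unit quaternion [w, x, y, z].
In Python, from workcell import robot gives the robot as it stands. The module is installed in compiled form; this text tells all that it offers.
- The arm moves only by the shell command python3 -m pendant 'ROWS'. ROWS is JSON, a list of rows, each an object of numbers: "dx", "dy", "dz": the shift along the tool's x, y, z in cm; "turn": the turn about the tool's z in degrees; "hand": the gripper command: -1 is shut, 1 is fully open, values between are in proportion. A call has 1 to 20 rows; each row shifts and turns the commanded pose from where the row before left it, along the tool's axes as they then stand; what a row does not reach is not made up. A row lasts 1/8 s, in which the tool goes at most 62.5 mm and 10.7 degrees, less where a joint would pass 70% of its speed; a pose out of reach is approached as far as the arm can. A call with a gripper value outside its range is refused whole. The fingers move at their own pace and stop on an object; the grip force is fixed at half the most. Time passes only in rows, so rows that do not move let the fingers close. It gives the time, the measured TCP pose, the force, the opening and the grip force at its end, in the units of the state.
- robot.observe(): the state, without advancing time (a new reading comes with each control period).
- robot.grab_frame(name): name is "scene" or "top" or "wrist"; returns a dict with "img" (480x640x3 uint8, red, green, blue), "K" (3x3 intrinsics, pixels), "k1" (the pictures are not rectified: a ray, as slopes to the right and down, at radius r is drawn at 1 + k1 r^2 times it, then the intrinsics apply), "rvec" (rotation vector, rad) and "tvec" (3), from world to camera coordinates, as OpenCV has them. Camera axes: x right, y down, z forward; pixel columns grow to the right and rows downward; lengths in m; the calibration is good to about 2 mm. A picture is of the moment at which its call begins. There is no depth.
- robot.hand_in(): hands the job in; it is judged then, once.
The state is a dict: "clock": time; "qpos": joint angles; "dq": joint speeds; "effort": joint torques, N m; "tool_pos": TCP position; "eef_rot": TCP orientation; "ft_force": force on the tool from outside, world axes, zero at the start; "torque": the same for the moment, N m; "opening": opening from 0.0 (shut) to 1.0 (fully open); "grasp_force": force on a finger pad.
Only numpy, scipy, OpenCV 4.12 (cv2) and the standard library are available. Lean on these libraries where they do the work, as an engineer would, in place of code of your own. Each camera call takes 0.05 s, during which the arm holds its last target. There are 200 camera calls.

TASK

The beam's worn rest block is to be changed: stand the small lever jack on the worktop with its saddle squarely under the beam's marked lift point (the round pad under the lug with the bolt head on top, not the plain lug). Then press the jack's handle right down so that the jack alone raises the beam off its rest, and finish while still holding the handle down; do not let go. The robot must not push on the beam or its stand, and the other things must stay where they are.

Things in the scene. Friction and masses are not known exactly. Their poses are not given: they have to be found in the camera images.
- jack: Loose lever jack, 0.9 kg, grey steel. Origin on its underside, below the middle of its grip block; x towards the saddle, z up; handle points to -x. Base plate 195x70x8 mm, x = -85 to +110 mm. Grip block 50 mm along x, 36 mm wide (y), 8 to 62 mm high, centred on the origin: take it across y from above. Saddle at x = +85 mm on a 42 mm round column. Saddle and handle move together.
- saddle_top (a point): Centre of the top face of the jack's saddle, a round steel plate 34 mm across; 58 mm above the jack's underside with the handle up, 80 mm with it fully down.
- jack_handle (a joint): Jack handle, rad: 0 = up (sprung back when free), 0.5 = right down at its stop, handle level. Pivot at the jack's x = 0, 46 mm above its underside, axis along its y; at value q the handle rises (0.5 - q) rad above level towards the jack's -x. Each rad raises the saddle 44 mm; let go, it springs back and the beam sinks. Pressing the pad takes 1 to 2 N free, about 10 N under the beam.
- handle_pad (a point): Centre of the upper face of the handle's flat end pad (50 mm along the handle, 40 mm wide), 125 mm from the pivot and 4 mm above the handle's centre line; 109 mm above the jack's underside with the handle up, 50 mm when right down. Press here from above.
- fixture: Fixed stand with the hinged beam it carries. Origin on the worktop right below the lift pad's centre; x away from the robot, across the beam; y along the beam towards its hinge. Hinge cheeks at y = 240 mm, 118 mm high; rest block at y = -100 mm, 70 mm high. A foot rail 8 mm high begins at x = 37 mm.
- lift_pad (a point): Centre of the lower face of the round lift pad (26 mm across) under the lift lug, 66 mm above the worktop while the beam rests; a hex bolt head on the lug, up to 93 mm high, marks it.
- beam (a joint): Beam, rad: 0 = on its rest block, positive = free end raised; lift pad 240 mm from the hinge axis. The jack's full stroke raises it to about 0.058. In the fixture's frame: grey tube x = 42 to 82, y = -120 to 260, z = 70 to 110 mm, with a plate, pins and bar on it up to 138 mm. Two lugs 44 mm wide stick out to x = -22 mm, 76 to 84 mm high: the lift lug at y = 0, a plain one at y = 120 mm.
- oil_bottle: Bystander, to be left alone: yellow round oil bottle with spout, 48 mm across, 92 mm high. Origin: middle of its underside.
- steel_cup: Bystander, to be left alone: open grey steel cup with pins in it, 59 mm across, 64 mm high. Origin: middle of its underside.
- wrench: Bystander, to be left alone: flat steel wrench 134 mm long, 8 mm high. Origin: middle of its underside.
- tube_offcut: Bystander, to be left alone: square tube offcut 25x110x25 mm, lying. Origin: middle of its underside.

How it is judged:
On the way:
1. the jack stands on the worktop with its saddle under the lift pad, beam still on its rest, handle up (horizontal distance between saddle_top and lift_pad below 0.01 m and height (world z) of jack below 0.004 m and angle between jack's own z axis and vertical below 0.04 rad and value of joint beam below 0.006 rad and value of joint jack_handle below 0.15 rad), for 0.2 s.
At the end, for the whole second after the job is handed in: The jack stands flat on the worktop, saddle centre within 10 mm of the lift pad's centre in plan; the robot holds the handle down (joint above 0.43 rad, pushing on the jack with over 2 N); the jack carries the beam (over 8 N) raised above 0.042 rad and still (horizontal distance between saddle_top and lift_pad below 0.01 m and height (world z) of jack below 0.004 m and angle between jack's own z axis and vertical below 0.04 rad and value of joint jack_handle above 0.43 rad and value of joint beam above 0.042 rad and contact force between jack and fixture above 8 N and contact force between any of the fingers, the arm and jack above 2 N and velocity of joint beam between -0.05 and 0.05 rad/s); the arm keeps its last pose, push and grip.
It fails at once if the robot pushes on the beam or its stand (over 2 N) (contact force between any of the fingers, the arm and fixture above 2 N).
It fails at once if a bystander is shifted by more than 20 mm (distance of any of oil_bottle, steel_cup, wrench, tube_offcut from where it was at the start of the episode above 0.02 m).
It also fails if it takes over 48 s, if anything falls off the work surface, if the arm or the gripper's body presses on something with over 40 N, if the wrist force passes 120 N, or if a joint passes its speed limit or range.

## Working session

There is one attempt and no reset: what is moved stays moved. The work goes in short steps, Python scripts to look and compute and a shell command to move; the robot and the scene stay as the last step left them, time stands still between calls to the robot, and variables do not carry over. Pictures are saved under pics/ and viewed, at most 10 in all, crops included, and the job is handed in when it is done.

```bash
mkdir -p pics
cat > h.py <<'E'
import numpy as np, cv2, pickle
from workcell import robot
def grab(n,save=None):
    f=robot.grab_frame(n)
    pickle.dump(f,open(f'{n}.pkl','wb'))
    if save: cv2.imwrite('pics/'+save,f['img'][:,:,::-1])
    return f
def load(n): return pickle.load(open(f'{n}.pkl','rb'))
def ray(f,u,v):
    d=np.array([f['k1'],0,0,0,0],float)
    p=cv2.undistortPoints(np.array([[[u,v]]],float),np.array(f['K'],float),d)[0,0]
    R=cv2.Rodrigues(np.array(f['rvec'],float))[0]
    return -R.T@np.array(f['tvec'],float).ravel(), R.T@np.array([p[0],p[1],1])
def onz(f,u,v,z):
    c,d=ray(f,u,v); return c+d*(z-c[2])/d[2]
def proj(f,P):
    return cv2.projectPoints(np.array(P,float).reshape(-1,1,3),np.array(f['rvec'],float),np.array(f['tvec'],float),np.array(f['K'],float),np.array([f['k1'],0,0,0,0],float))[0][:,0]
E
python3 - <<'E'
from h import *
s=robot.observe(); print(s)
for n in('top','scene'):
    f=grab(n,n+'0.png'); print(n,f['k1'],ray(f,320,240))
E
```

```text
{'clock': 0.0, 'qpos': array([-1.18059055,  0.3328876 , -0.06468451,  1.46092784,  0.02159726,
        1.34989884, -0.08849072]), 'dq': array([ 0.00021026, -0.00145728, -0.00108778,  0.00170076, -0.00120253,
       -0.00112112, -0.00027184]), 'effort': array([ 1.16379790e-03, -6.25450444e+01,  4.99126862e-02, -3.91584742e+01,
        1.62856607e-02,  1.02962033e-02,  2.93685912e-05]), 'tool_pos': array([0.25058796, 0.57211816, 0.20271253]), 'eef_rot': array([-1.12813470e-04,  2.04933206e-01,  9.78775701e-01, -7.04203943e-04]), 'ft_force': array([ 0.24711858,  0.20448457, -0.24599711]), 'torque': array([ 0.00437583, -0.01419765, -0.04207376]), 'grasp_force': 0.0, 'opening': 1.0023481545960076}
top 0.020847477039241676 (array([0.4610446 , 0.18525362, 0.92045644]), array([ 0.13304681,  0.00469966, -0.99110651]))
scene -0.0543191732227547 (array([ 0.20545447, -0.50713085,  1.00368041]), array([ 0.2623784 ,  0.56947493, -0.77928647]))
```

View pics/top0.png

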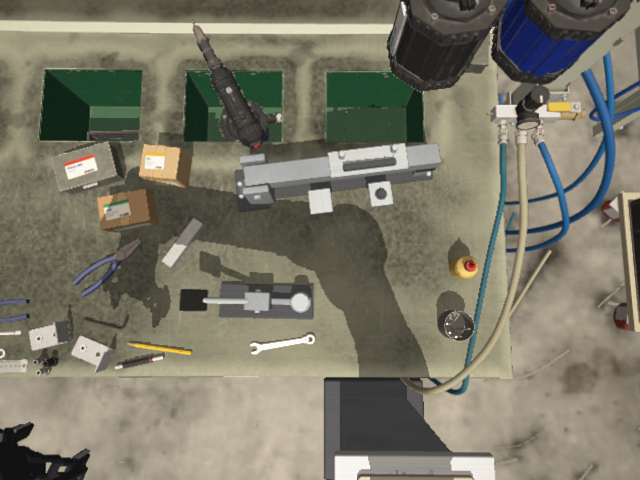

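View pics/scene0.png

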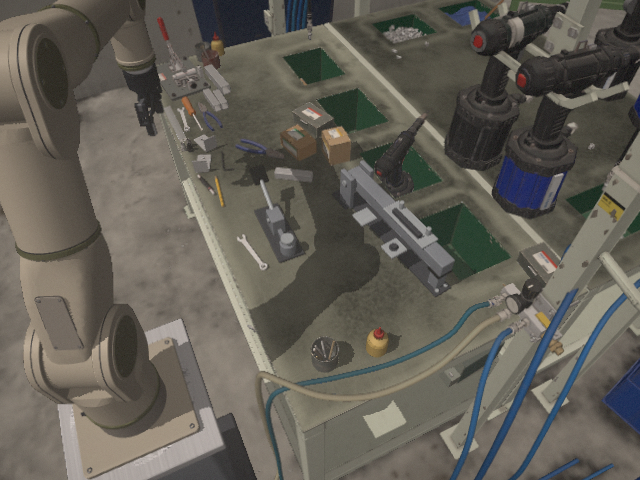

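The top view has the robot side at the bottom. The jack is around (260,300), with its saddle at (300,301) on the right and its handle pad at (193,300). The marked lift lug is at (381,193), the plain lug at (320,201), and the wrench, bottle and cup are nearby. I'll enlarge the jack and the lugs.

Run:
```python
from h import *
f=load('top'); im=f['img'][:,:,::-1]
a=cv2.resize(im[275:330,170:330],None,fx=5,fy=5,interpolation=cv2.INTER_CUBIC)
b=cv2.resize(im[140:220,230:450],None,fx=3.636,fy=3.636,interpolation=cv2.INTER_CUBIC)[:, :800]
cv2.imwrite('pics/crop1.png',np.vstack([a,b]))
# K scale & candidates
g=cv2.cvtColor(f['img'],cv2.COLOR_RGB2GRAY)
hsv=cv2.cvtColor(f['img'],cv2.COLOR_RGB2HSV)
for (u0,v0,u1,v1),lo in (((170,270,330,330),120),((230,140,450,220),120)):
    m=((g[v0:v1,u0:u1]>lo)&(hsv[v0:v1,u0:u1,1]<40)).astype(np.uint8)
    for c in cv2.findContours(m,cv2.RETR_CCOMP,cv2.CHAIN_APPROX_NONE)[0]:
        if cv2.contourArea(c)>15: print(cv2.boundingRect(c)+np.array([u0,v0,0,0]),cv2.contourArea(c),cv2.minAreaRect(c))
```

```text
[271 293  40  20] 389.0 ((120.5, 32.5), (19.0, 39.0), 90.0)
[203 290  67  23] 605.5 ((66.0, 31.0), (22.0, 66.0), 90.0)
[253 194   9   6] 32.5 ((27.0, 56.5), (5.0, 8.0), 90.0)
[308 188  25  26] 511.0 ((89.76924896240234, 60.65384292602539), (24.06273651123047, 23.194494247436523), 82.87498474121094)
[239 185  30  13] 170.5 ((22.851669311523438, 49.64734649658203), (9.529706954956055, 29.8302001953125), 77.19573211669922)
[368 181  26  26] 521.5 ((150.12998962402344, 53.40999984741211), (24.607318878173828, 23.334524154663086), 81.8698959350586)
[374 187  13  13] 110.5 ((150.25, 53.25), (12.020814895629883, 11.31370735168457), 45.0)
[237 181   5   6] 17.0 ((9.0, 43.5), (5.0, 4.0), 90.0)
[239 143 202  43] 4438.5 ((109.75882720947266, 22.864702224731445), (30.525203704833984, 200.79141235351562), 85.60128784179688)
[342 157  55  15] 476.5 ((138.9146728515625, 23.774742126464844), (10.048346519470215, 54.68170166015625), 83.2901611328125)
```

View pics/crop1.png

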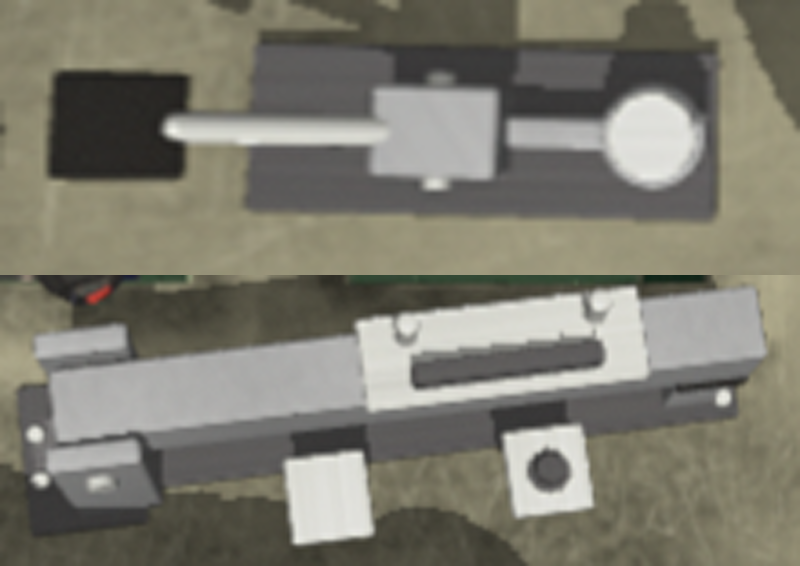

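The crop shows the saddle disc at about (300.2,302.2), the grip block top at (256.4,301.4), the pad at (193.4,299.6), the bolt head at (380.6,193.4) and the plain lug at (319.8,200.7). Next I'll compute positions from these and check the distances against the given sizes.

Run:
```python
from h import *
f=load('top')
P=lambda u,v,z:onz(f,u,v,z)
sad=P(300.2,302.2,.058);blk=P(256.4,301.4,.062);pad=P(193.4,299.6,.109)
bolt=P(380.4,193.4,.093);lug=P(380.1,193.4,.084);pl=P(319.8,200.7,.084)
print('sad',sad,'blk',blk,'pad',pad,'\nbolt',bolt,'lug',lug,'plain',pl)
print('saddle-blk',np.linalg.norm((sad-blk)[:2]),'blk-pad',np.linalg.norm((blk-pad)[:2]),'lug-plain',np.linalg.norm((lug-pl)[:2]))
for n,d in(('jack yaw',sad-pad),('sad-blk',sad-blk),('fix y yaw',pl-lug)): print(n,np.degrees(np.arctan2(d[1],d[0])))
# base plate corners
c=[P(170+(x+.5)/5-.5,275+(y+.5)/5-.5,.008) for x,y in((258,42),(717,45),(715,217),(247,208))]
print(np.round(c,4)); print('base centre',np.mean(c,0))
# scene projection of the measured
s=load('scene'); print(np.round(proj(s,[sad,blk,pad,bolt,pl]),1))
im=s['img'][:,:,::-1]
cv2.imwrite('pics/crop2.png',np.hstack([cv2.resize(im[170:270,240:320],None,fx=5,fy=5,interpolation=cv2.INTER_CUBIC),cv2.resize(im[190:290,345:425],None,fx=5,fy=5,interpolation=cv2.INTER_CUBIC)]))
from scipy.spatial.transform import Rotation as Rn
q=robot.observe()['eef_rot'];print(Rn.from_quat([q[1],q[2],q[3],q[0]]).as_matrix().round(3))
```

```text
sad [0.45346431 0.22772285 0.058     ] blk [0.45478063 0.31313027 0.062     ] pad [0.45813226 0.42239585 0.109     ] 
bolt [0.66400979 0.07202487 0.093     ] lug [0.66621581 0.07138279 0.084     ] plain [0.651197   0.18992552 0.084     ]
saddle-blk 0.08541755985700075 blk-pad 0.10931696666844101 lug-plain 0.11949035426223467
jack yaw -91.37359636978573
sad-blk -90.88298191914991
fix y yaw 97.2206373494099
[[0.4922 0.3955 0.008 ]
 [0.4916 0.2038 0.008 ]
 [0.4208 0.2042 0.008 ]
 [0.4239 0.3977 0.008 ]]
base centre [0.45712968 0.30030721 0.008     ]
[[287.1 237.2]
 [274.7 213.1]
 [259.2 173.3]
 [393.2 243.9]
 [364.5 214.9]]
[[-0.916  0.401 -0.   ]
 [ 0.401  0.916 -0.001]
 [-0.    -0.001 -1.   ]]
```

View pics/crop2.png

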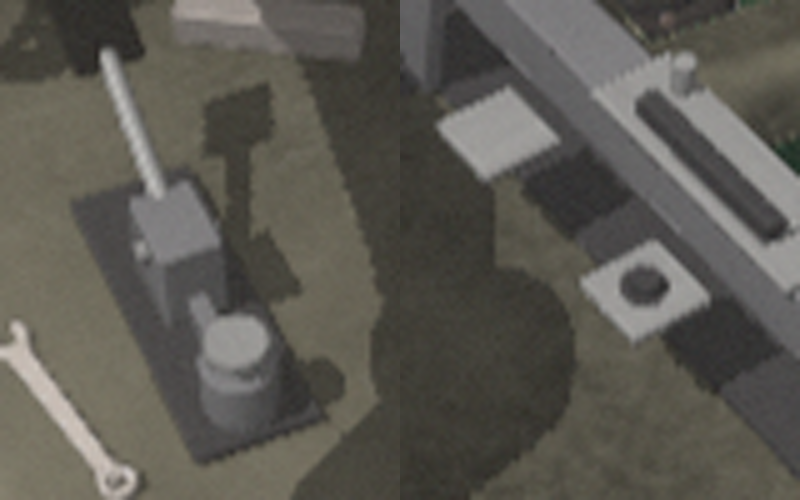

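The scene crop shows the saddle at (287.3,237.9), the bolt at (393.5,246.9) and the plain lug at (364.3,216.7). The bolt sits about 3 px below its prediction, so I'll triangulate it.

Run:
```python
from h import *
t=load('top');s=load('scene')
def tri(a,b):
    c1,d1=ray(t,*a);c2,d2=ray(s,*b)
    x=np.linalg.lstsq(np.c_[d1,-d2],c2-c1,rcond=None)[0]
    p,q=c1+d1*x[0],c2+d2*x[1]; return (p+q)/2,np.linalg.norm(p-q)
def edges(f,box,lo):
    u0,v0,u1,v1=box
    i=cv2.resize(cv2.cvtColor(f['img'],cv2.COLOR_RGB2GRAY)[v0:v1,u0:u1],None,fx=8,fy=8,interpolation=cv2.INTER_CUBIC)
    out=[]
    m=(i>lo).astype(np.uint8)
    for c in cv2.findContours(m,cv2.RETR_EXTERNAL,cv2.CHAIN_APPROX_NONE)[0]:
        A=cv2.contourArea(c)/64
        if A>200:
            r=cv2.minAreaRect(c); M=cv2.moments(c)
            out.append((M['m10']/M['m00']/8+u0-.44,M['m01']/M['m00']/8+v0-.44,A))
    return out
L=edges(t,(300,178,400,216),160);S=edges(s,(345,200,412,262),130)
print(L,S)
for n,a,b in(('bolt',(380.4,193.4),(393.3,246.7)),('lug',(380.1,193.4),(393.5,248)),('plain',(319.8,200.7),(364.2,216.6)),('saddle',(300.2,302.2),(287.2,237.8))): print(n,tri(a,b))
print('scene bolt z93',onz(s,393.3,246.7,.093),onz(s,393.3,246.7,.086),'scene lug',onz(s,393.5,248,.084),'plain',onz(s,364.2,216.6,.084),'sad',onz(s,287.2,237.8,.058))
```

```text
[(319.9076286488268, 200.80457890427044, 505.65625), (380.3707893024769, 193.42685151623112, 504.3515625)] [(393.38672389502625, 247.53435411626393, 268.0234375), (363.918502839592, 216.0990067222995, 224.6875), (399.02799848838805, 213.80737987265815, 284.2578125)]
bolt (array([0.66575313, 0.07089913, 0.08293256]), np.float64(0.0014815799378190791))
lug (array([0.66703076, 0.0707602 , 0.0773486 ]), np.float64(0.0016660288308364684))
plain (array([0.65198721, 0.19021964, 0.07703483]), np.float64(0.0016295491385917905))
saddle (array([0.45353164, 0.22781411, 0.05546648]), np.float64(0.00019124111950918936))
scene bolt z93 [0.65995262 0.06467907 0.093     ] [0.66344615 0.06907432 0.086     ] scene lug [0.6628504  0.06672454 0.084     ] plain [0.64780078 0.18510515 0.084     ] sad [0.4529575  0.22581524 0.058     ]
```

Saddle–block distance (85 mm), lug spacing (119.5 mm) and pad distance (109 mm) all match the given sizes. I'll move above the grip block with tool y along world x, then check.

```bash
python3 -m pendant '[{"dx":-3.64,"dy":-1.94,"hand":1},{"dx":-3.64,"dy":-1.94,"hand":1},{"dx":-3.64,"dy":-1.94,"hand":1},{"dx":-3.64,"dy":-1.94,"hand":1},{"dx":-3.64,"dy":-1.94,"hand":1},{"dx":-3.64,"dy":-1.94,"hand":1},{"dx":-3.64,"dy":-1.94,"hand":1},{"dx":-3.64,"dy":-1.94,"hand":1},{"turn":8.45,"hand":1},{"turn":8.45,"hand":1},{"turn":8.45,"hand":1},{"turn":8.45,"hand":1},{"turn":8.45,"hand":1},{"turn":8.45,"hand":1},{"turn":8.45,"hand":1},{"turn":8.45,"hand":1},{"hand":1},{"hand":1}]'
cat >> h.py <<'E'
from scipy.spatial.transform import Rotation as Rn
def pose():
    s=robot.observe();q=s['eef_rot'];R=Rn.from_quat([q[1],q[2],q[3],q[0]]).as_matrix()
    return s,np.array(s['tool_pos']),R
def go(target,yaw_y):  # tool-axes shift (cm) and turn (deg); yaw_y = wanted world angle of tool y
    s,p,R=pose(); d=R.T@(np.array(target)-p)*100
    a=np.degrees(np.arctan2(R[1,1],R[0,1])); t=-((yaw_y-a+180)%360-180)
    print('clock',s['clock'],'tcp',p.round(4),'yawy',a.round(2),'shift cm',d.round(2),'turn',round(t,2),'F',np.round(s['ft_force'],1),'open',round(s['opening'],3),'q7',round(s['qpos'][6],2))
E
python3 - <<'E'
from h import *
go([.4545,.313,.022],-1.2)
f=grab('wrist','w1.png'); b=np.array([.4545,.313,.062]); print(proj(f,[b,[.4535,.2277,.058]]))
E
```

```text
clock 0.1 tcp [0.2506 0.5722 0.2028] yawy 66.35 shift cm [-29.07 -15.54  18.1 ] turn 67.55 F [-0.  -0.6 -0.6] open 1.0 q7 -0.09
[[204.29801646 440.10688961]
 [151.07328401 453.46191671]]$[0]: bad value
```

View pics/w1.png

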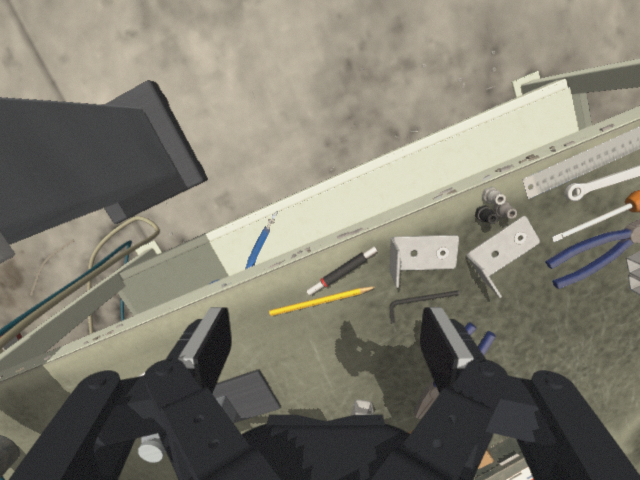

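The wrist picture is from the start pose, because the call was refused. It shows the fingers at (210,340) and (450,340) and the worktop's front edge. I'll try all the fields in one row.

```bash
python3 -m pendant '[{"dx":-3.64,"dy":-1.94,"dz":0,"turn":0,"hand":1}]'; python3 -m pendant '[{"dx":-3.64,"dy":-1.94}]';python3 -m pendant '[{"dx":-3.6,"dy":-1.9,"dz":0.0,"turn":0.0,"hand":0.9}]'
```

```text
clock: 0.28
tool_pos: [0.2736, 0.5415, 0.2027]
eef_rot: [-0.001, 0.202, 0.979, -0.0]
ft_force: [0.5, -0.1, 0.5]
opening: 1.001
grasp_force: 0.0
clock: 0.4
tool_pos: [0.3019, 0.5074, 0.203]
eef_rot: [-0.0, 0.204, 0.979, -0.0]
ft_force: [1.1, -0.3, -0.1]
opening: 0.948
grasp_force: 0.0$[0]: bad value
```

All five keys are needed.

```bash
python3 -m pendant '[{"dx":-3.64,"dy":-1.94,"dz":0,"turn":0,"hand":1},{"dx":-3.64,"dy":-1.94,"dz":0,"turn":0,"hand":1},{"dx":-3.64,"dy":-1.94,"dz":0,"turn":0,"hand":1},{"dx":-3.64,"dy":-1.94,"dz":0,"turn":0,"hand":1},{"dx":-3.64,"dy":-1.94,"dz":0,"turn":0,"hand":1},{"dx":-3.64,"dy":-1.94,"dz":0,"turn":0,"hand":1},{"dx":0,"dy":0,"dz":0,"turn":8.45,"hand":1},{"dx":0,"dy":0,"dz":0,"turn":8.45,"hand":1},{"dx":0,"dy":0,"dz":0,"turn":8.45,"hand":1},{"dx":0,"dy":0,"dz":0,"turn":8.45,"hand":1},{"dx":0,"dy":0,"dz":0,"turn":8.45,"hand":1},{"dx":0,"dy":0,"dz":0,"turn":8.45,"hand":1},{"dx":0,"dy":0,"dz":0,"turn":8.45,"hand":1},{"dx":0,"dy":0,"dz":0,"turn":8.45,"hand":1},{"dx":0,"dy":0,"dz":0,"turn":0,"hand":1},{"dx":0,"dy":0,"dz":0,"turn":0,"hand":1}]'
python3 - <<'E'
from h import *
go([.4545,.313,.022],-1.2)
f=grab('wrist','w2.png'); b=np.array([.4545,.313,.062]); print(proj(f,[b,[.4535,.2277,.058]]))
E
```

```text
clock: 2.4
tool_pos: [0.4549, 0.3141, 0.2034]
eef_rot: [-0.0, 0.714, 0.701, -0.0]
ft_force: [0.2, 0.1, -0.3]
opening: 1.001
grasp_force: 0.0
clock 2.4 tcp [0.4549 0.3141 0.2034] yawy -1.06 shift cm [-0.11 -0.04 18.14] turn 0.14 F [ 0.2  0.1 -0.3] open 1.001 q7 -0.67
[[325.00326677 217.79485375]
 [325.65138044 295.63141169]]
```

View pics/w2.png

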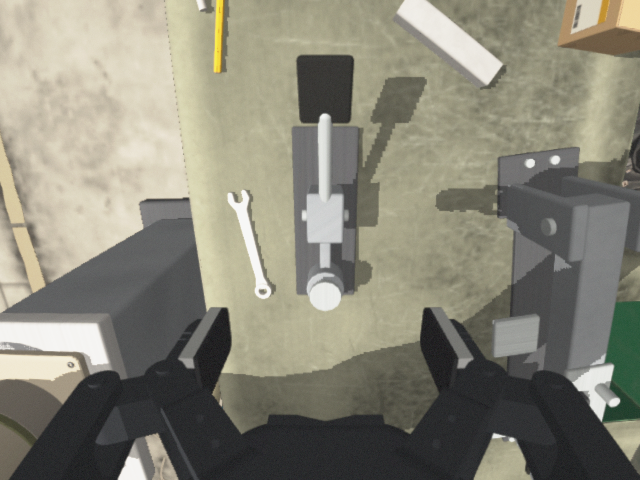

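The wrist view shows the grip block at (325,218) and the saddle at (324,292), both within a few pixels of the prediction, and the jack's axis lines up. Now I'll descend and grip.

```bash
python3 -m pendant '[{"dx":-0.1,"dy":-0.04,"dz":4,"turn":0.1,"hand":1},{"dx":0,"dy":0,"dz":4,"turn":0,"hand":1},{"dx":0,"dy":0,"dz":4,"turn":0,"hand":1},{"dx":0,"dy":0,"dz":3,"turn":0,"hand":1},{"dx":0,"dy":0,"dz":2,"turn":0,"hand":1},{"dx":0,"dy":0,"dz":1.1,"turn":0,"hand":1},{"dx":0,"dy":0,"dz":0,"turn":0,"hand":1},{"dx":0,"dy":0,"dz":0,"turn":0,"hand":-1},{"dx":0,"dy":0,"dz":0,"turn":0,"hand":-1},{"dx":0,"dy":0,"dz":0,"turn":0,"hand":-1},{"dx":0,"dy":0,"dz":0,"turn":0,"hand":-1},{"dx":0,"dy":0,"dz":0,"turn":0,"hand":-1},{"dx":0,"dy":0,"dz":0,"turn":0,"hand":-1},{"dx":0,"dy":0,"dz":0,"turn":0,"hand":-1},{"dx":0,"dy":0,"dz":0,"turn":0,"hand":-1}]'
```

```text
clock: 4.32
tool_pos: [0.4548, 0.3135, 0.0234]
eef_rot: [-0.0, 0.715, 0.699, 0.001]
ft_force: [-2.9, -0.6, 5.3]
opening: 0.402
grasp_force: 60.5
```

Gripped at 34 mm opening. Lift and turn.

```bash
python3 -m pendant '[{"dx":0,"dy":0,"dz":-1,"turn":0,"hand":-1},{"dx":0,"dy":0,"dz":-1.5,"turn":0,"hand":-1},{"dx":0,"dy":0,"dz":-1.5,"turn":0,"hand":-1},{"dx":0,"dy":0,"dz":0,"turn":-4,"hand":-1},{"dx":0,"dy":0,"dz":0,"turn":-7.5,"hand":-1},{"dx":0,"dy":0,"dz":0,"turn":-7.5,"hand":-1},{"dx":0,"dy":0,"dz":0,"turn":-7.5,"hand":-1},{"dx":0,"dy":0,"dz":0,"turn":-7.5,"hand":-1},{"dx":0,"dy":0,"dz":0,"turn":-7.5,"hand":-1},{"dx":0,"dy":0,"dz":0,"turn":-7.5,"hand":-1},{"dx":0,"dy":0,"dz":0,"turn":-7.5,"hand":-1},{"dx":0,"dy":0,"dz":0,"turn":-7.5,"hand":-1},{"dx":0,"dy":0,"dz":0,"turn":-7.5,"hand":-1},{"dx":0,"dy":0,"dz":0,"turn":-7.5,"hand":-1},{"dx":0,"dy":0,"dz":0,"turn":-7.5,"hand":-1},{"dx":0,"dy":0,"dz":0,"turn":-7.5,"hand":-1},{"dx":0,"dy":0,"dz":0,"turn":-4.4,"hand":-1},{"dx":0,"dy":0,"dz":0,"turn":0,"hand":-1},{"dx":0,"dy":0,"dz":0,"turn":0,"hand":-1}]'
python3 - <<'E'
from h import *
go([.501,.048,.063],97.2)
E
```

```text
clock: 6.7
tool_pos: [0.4546, 0.313, 0.0628]
eef_rot: [0.0, -0.061, 0.998, 0.0]
ft_force: [1.5, -1.9, -9.5]
opening: 0.401
grasp_force: 61.6
clock 6.7 tcp [0.4546 0.313  0.0628] yawy 96.94 shift cm [-1.400e+00 -2.687e+01 -2.000e-02] turn -0.26 F [ 1.5 -1.9 -9.5] open 0.401 q7 1.0
```

```bash
python3 -m pendant '[{"dx":-0.1,"dy":-1.4,"dz":0,"turn":-0.26,"hand":-1},{"dx":-0.2,"dy":-3,"dz":0,"turn":0,"hand":-1},{"dx":-0.15,"dy":-3,"dz":0,"turn":0,"hand":-1},{"dx":-0.15,"dy":-3,"dz":0,"turn":0,"hand":-1},{"dx":-0.2,"dy":-3,"dz":0,"turn":0,"hand":-1},{"dx":-0.15,"dy":-3,"dz":0,"turn":0,"hand":-1},{"dx":-0.15,"dy":-3,"dz":0,"turn":0,"hand":-1},{"dx":-0.2,"dy":-3,"dz":0,"turn":0,"hand":-1},{"dx":-0.1,"dy":-3,"dz":0,"turn":0,"hand":-1},{"dx":0,"dy":-1.5,"dz":0,"turn":0,"hand":-1},{"dx":0,"dy":0,"dz":2,"turn":0,"hand":-1},{"dx":0,"dy":0,"dz":1.5,"turn":0,"hand":-1},{"dx":0,"dy":0,"dz":0,"turn":0,"hand":-1},{"dx":0,"dy":0,"dz":0,"turn":0,"hand":-1},{"dx":0,"dy":0,"dz":0,"turn":0,"hand":-1}]'
python3 - <<'E'
from h import *
go([.580,.058,.0265],97.2)
a=[]
for n,box in(('top',(320,160,420,260)),('wrist',None),('scene',(300,190,430,290))):
    f=grab(n); im=f['img'][:,:,::-1]
    if box: u0,v0,u1,v1=box; im=im[v0:v1,u0:u1]
    a.append(cv2.resize(im,(int(im.shape[1]*400/im.shape[0]) if n=='top' else 400,300 if n!='top' else 400),interpolation=cv2.INTER_CUBIC))
cv2.imwrite('pics/m3.png',cv2.copyMakeBorder(np.hstack([a[0][:, :400],cv2.copyMakeBorder(a[2],0,100,0,0,0)]),0,0,0,0,0))
cv2.imwrite('pics/w3.png',load('wrist')['img'][:,:,::-1])
E
```

```text
clock: 8.57
tool_pos: [0.5031, 0.0483, 0.0281]
eef_rot: [0.001, -0.064, 0.998, 0.0]
ft_force: [-0.7, 0.4, -9.3]
opening: 0.405
grasp_force: 61.7
clock 8.575 tcp [0.5031 0.0483 0.0281] yawy 97.33 shift cm [-7.75 -0.02  0.17] turn 0.13 F [-0.7  0.4 -9.3] open 0.405 q7 1.55
```

View pics/m3.png

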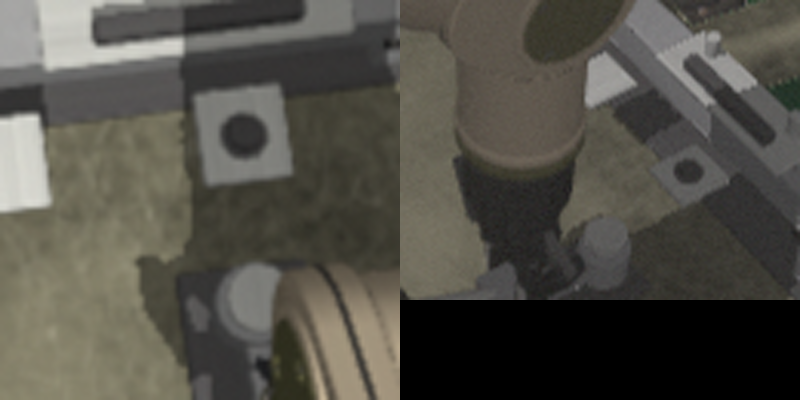

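The top view shows the saddle at about (382.9,234.4) beside the arm, and the bolt at (380.6,193.4). The scene view shows the saddle at about (367,269) and the bolt at (393.6,247). I'll compare them, both raw and corrected by the saddle's known position.

Run:
```python
from h import *
t=load('top');s=load('scene');w=load('wrist')
print('saddle top',onz(t,382.9,234.4,.063),'scene',onz(s,367,269.3,.063),'kin',(.5874,.0591))
for z in(.093,.088):print('bolt top',onz(t,380.5,193.4,z),'scene',onz(s,393.4,247,z))
print('pred wrist saddle,bolt,pad',proj(w,[[.5874,.0591,.063],[.6645,.0690,.093]]))
```

```text
saddle top [0.58783638 0.06409062 0.063     ] scene [0.58420862 0.0520686  0.063     ] kin (0.5874, 0.0591)
bolt top [0.66401031 0.07183049 0.093     ] scene [0.65970289 0.06379842 0.093     ]
bolt top [0.66523675 0.07114512 0.088     ] scene [0.66219689 0.06693305 0.088     ]
pred wrist saddle,bolt,pad [[328.07478655 449.70568282]
 [328.07162559 587.51157982]]
```

View pics/w3.png

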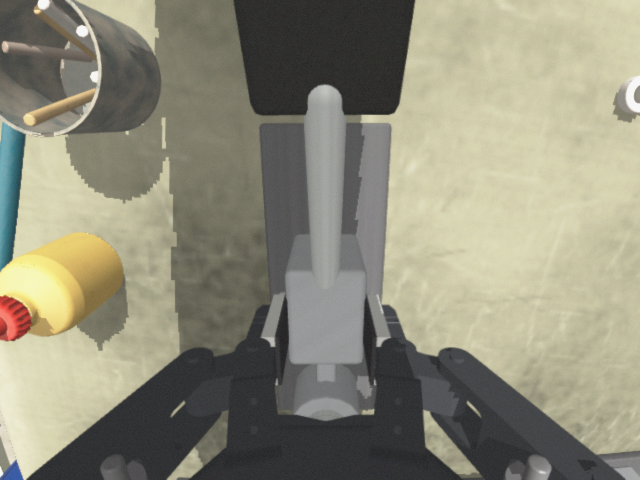

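The wrist view shows the block square in the fingers, with the bottle and cup at the left clear of the path. Correcting the bolt by the saddle bias gives a lift pad at (0.664,0.069), so the jack's origin should go to (0.580,0.058). Slide it in.

```bash
python3 -m pendant '[{"dx":0,"dy":0,"dz":0.2,"turn":0.1,"hand":-1},{"dx":-1.5,"dy":0,"dz":0,"turn":0,"hand":-1},{"dx":-1.8,"dy":0,"dz":0,"turn":0,"hand":-1},{"dx":-1.6,"dy":0,"dz":0,"turn":0,"hand":-1},{"dx":-1.4,"dy":0,"dz":0,"turn":0,"hand":-1},{"dx":-0.9,"dy":0,"dz":0,"turn":0,"hand":-1},{"dx":-0.5,"dy":0,"dz":0,"turn":0,"hand":-1},{"dx":0,"dy":0,"dz":0,"turn":0,"hand":-1},{"dx":0,"dy":0,"dz":0,"turn":0,"hand":-1}]'
python3 - <<'E'
from h import *
go([.5797,.0582,.0234],97.2)
E
```

```text
clock: 9.85
tool_pos: [0.5785, 0.0576, 0.0254]
eef_rot: [-0.0, -0.063, 0.998, 0.0]
ft_force: [-0.3, 0.4, -9.6]
opening: 0.401
grasp_force: 61.7
clock 9.85 tcp [0.5785 0.0576 0.0254] yawy 97.21 shift cm [-0.12  0.04  0.2 ] turn 0.01 F [-0.3  0.4 -9.6] open 0.401 q7 1.57
```

```bash
python3 -m pendant '[{"dx":-0.1,"dy":0.05,"dz":0.1,"turn":0,"hand":-1},{"dx":0,"dy":0,"dz":0.1,"turn":0,"hand":-1},{"dx":0,"dy":0,"dz":0.05,"turn":0,"hand":-1},{"dx":0,"dy":0,"dz":0,"turn":0,"hand":-1},{"dx":0,"dy":0,"dz":0,"turn":0,"hand":-1}]'
python3 -m pendant '[{"dx":0,"dy":0,"dz":0,"turn":0,"hand":0},{"dx":0,"dy":0,"dz":0,"turn":0,"hand":0.8},{"dx":0,"dy":0,"dz":0,"turn":0,"hand":0.8},{"dx":0,"dy":0,"dz":0,"turn":0,"hand":0.8},{"dx":0,"dy":0,"dz":0,"turn":0,"hand":0.8},{"dx":0,"dy":0,"dz":-2,"turn":0,"hand":0.8},{"dx":0,"dy":0,"dz":-4,"turn":0,"hand":0.8},{"dx":0,"dy":0,"dz":-4,"turn":0,"hand":0.8},{"dx":0,"dy":0,"dz":-4,"turn":0,"hand":0.8},{"dx":4,"dy":0,"dz":-1,"turn":0,"hand":-1},{"dx":4,"dy":0,"dz":0,"turn":0,"hand":-1},{"dx":3.5,"dy":0,"dz":0,"turn":0,"hand":-1},{"dx":0,"dy":0,"dz":0,"turn":0,"hand":-1},{"dx":0,"dy":0,"dz":0,"turn":0,"hand":-1}]'
python3 - <<'E'
from h import *
# jack origin est: release TCP
import numpy as np
o=np.array([.5797,.0582]);a=np.radians(7.2);x=np.array([np.cos(a),np.sin(a)])
go([*(o-.116*x),.112],97.2)
a=[]
for n,box in(('top',(330,160,430,310)),('scene',(290,180,430,290)),):
    f=grab(n); im=f['img'][:,:,::-1]; u0,v0,u1,v1=box
    a.append(cv2.resize(im[v0:v1,u0:u1],(400,600) if n=='top' else (400,314),interpolation=cv2.INTER_CUBIC))
f=grab('wrist');a[1]=np.vstack([a[1],cv2.resize(f['img'][:,:,::-1],(400,286))])
cv2.imwrite('pics/m4.png',np.hstack(a))
E
```

```text
clock: 10.48
tool_pos: [0.58, 0.0585, 0.0235]
eef_rot: [0.0, -0.063, 0.998, 0.0]
ft_force: [-5.1, 0.2, 1.2]
opening: 0.4
grasp_force: 62.9
clock: 12.22
tool_pos: [0.4665, 0.044, 0.1733]
eef_rot: [0.001, -0.063, 0.998, 0.0]
ft_force: [0.6, 0.1, 0.6]
opening: 0.001
grasp_force: 0.0
clock 12.225 tcp [0.4665 0.044  0.1733] yawy 97.21 shift cm [ 0.19 -0.01  6.13] turn 0.01 F [0.6 0.1 0.6] open 0.001 q7 1.51
```

View pics/m4.png

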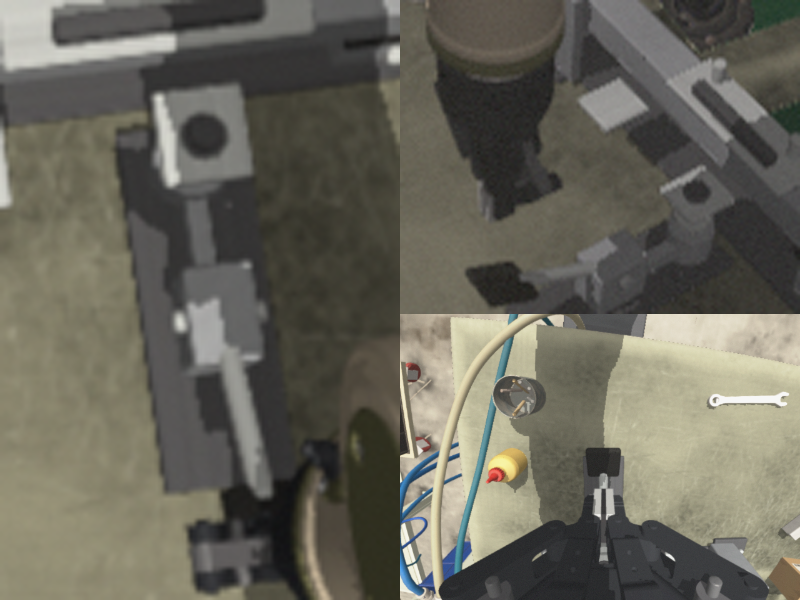

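The top crop shows the jack under the marked lug, with the base's left corners at crop (118,135) and (165,492), the block top's centre at about (225,316) and the bolt at (205,135). I'll work out the offset within this same camera.

Run:
```python
from h import *
t=load('top');s=load('scene')
px=lambda x,y:(330+(x+.5)/4-.5,160+(y+.5)/4-.5)
fl=onz(t,*px(118,135),.008);rl=onz(t,*px(165,492),.008)
d=fl-rl;L=np.linalg.norm(d[:2]);x=d[:2]/L;y=np.array([-x[1],x[0]])
print('L',L,'yaw',np.degrees(np.arctan2(x[1],x[0])))
o1=(fl[:2]-.11*x+rl[:2]+.085*x)/2-.035*y
b=onz(t,*px(225,316),.062)[:2]
bolt=onz(t,*px(205,135),.093)[:2];lug=onz(t,*px(205,135),.088)[:2]
for n,o in(('base',o1),('block',b),('kin',np.array([.580,.0585]))): print(n,o,'saddle',o+.085*x)
print('bolt',bolt,lug)
# scene: block top centre & bolt
sp=lambda u,v:(290+(u-400)*.35,180+v*110/314)
print('scene block',onz(s,*sp(613,258),.062)[:2],'bolt',onz(s,*sp(696,190),.093)[:2], 'lug',onz(s,*sp(698,193),.084)[:2])
```

```text
L 0.1921145247728231 yaw 6.8970393633002605
base [0.5812186 0.0582319] saddle [0.6656035  0.06843917]
block [0.57950054 0.05815689] saddle [0.66388544 0.06836416]
kin [0.58   0.0585] saddle [0.6643849  0.06870727]
bolt [0.66406201 0.07110092] [0.66528876 0.07041114]
scene block [0.57789909 0.05242799] bolt [0.66081006 0.06473225] lug [0.66518025 0.06690845]
```

The saddle is within about 3 mm of the pad in both views. Now I'll press the handle, following the pad's arc.

```bash
python3 -m pendant '[{"dx":0.2,"dy":0,"dz":2.5,"turn":0,"hand":-1},{"dx":0,"dy":0,"dz":2.5,"turn":0,"hand":-1},{"dx":0,"dy":0,"dz":0.6,"turn":0,"hand":-1},{"dx":0.2,"dy":0,"dz":0.8,"turn":0,"hand":-1},{"dx":0.2,"dy":0,"dz":0.8,"turn":0,"hand":-1},{"dx":0,"dy":0,"dz":0,"turn":0,"hand":-1}]'; python3 -m pendant '[{"dx":0.2,"dy":0,"dz":0.8,"turn":0,"hand":-1},{"dx":0.1,"dy":0,"dz":0.8,"turn":0,"hand":-1},{"dx":0.1,"dy":0,"dz":0.8,"turn":0,"hand":-1},{"dx":0.1,"dy":0,"dz":0.8,"turn":0,"hand":-1},{"dx":0,"dy":0,"dz":0,"turn":0,"hand":-1}]'
```

```text
clock: 13.12
tool_pos: [0.4596, 0.0431, 0.1008]
eef_rot: [-0.0, -0.063, 0.998, 0.0]
ft_force: [0.4, -0.5, -0.5]
opening: 0.002
grasp_force: 0.0
clock: 13.75
tool_pos: [0.4546, 0.0425, 0.0684]
eef_rot: [-0.0, -0.063, 0.998, -0.0]
ft_force: [0.0, 0.4, 1.9]
opening: 0.003
grasp_force: 0.6
```

The force is lower than I expected, so I'll look before pressing further.

Run:
```python
from h import *
a=[]
for n,box in(('scene',(290,170,430,300)),('wrist',(200,300,440,480)),('top',(330,160,430,310))):
    f=grab(n); im=f['img'][:,:,::-1]; u0,v0,u1,v1=box
    a.append(cv2.resize(im[v0:v1,u0:u1],{'scene':(400,371),'wrist':(400,229),'top':(400,600)}[n],interpolation=cv2.INTER_CUBIC))
cv2.imwrite('pics/m5.png',np.hstack([np.vstack(a[:2]),a[2]]))
```

```text
(no output)
```

View pics/m5.png

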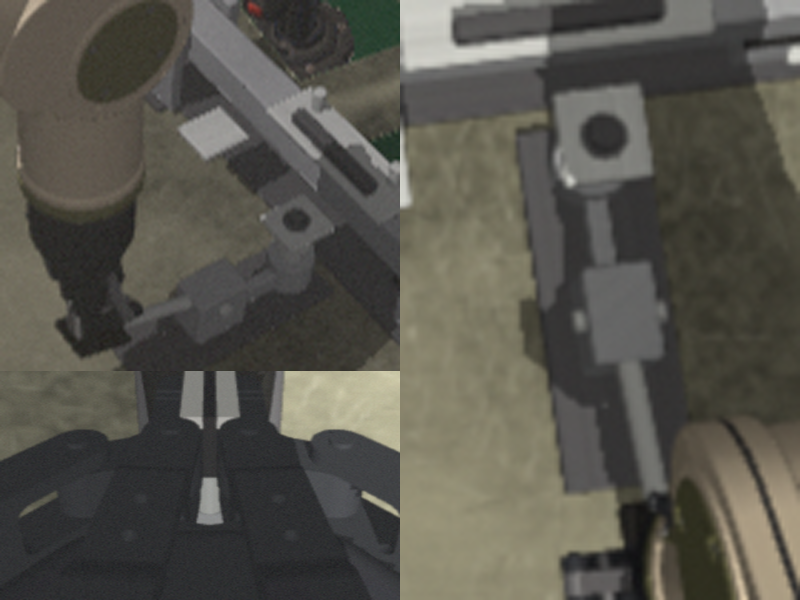

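The scene shows the fingers pressing the pad at (95,335), with the handle partly down and the jack still in place under the lug. Keep pressing.

```bash
python3 -m pendant '[{"dx":0,"dy":0,"dz":0.6,"turn":0,"hand":-1},{"dx":0,"dy":0,"dz":0,"turn":0,"hand":-1}]';  python3 -m pendant '[{"dx":0,"dy":0,"dz":0.6,"turn":0,"hand":-1},{"dx":0,"dy":0,"dz":0,"turn":0,"hand":-1}]'; python3 -m pendant '[{"dx":0,"dy":0,"dz":0.4,"turn":0,"hand":-1},{"dx":0,"dy":0,"dz":0,"turn":0,"hand":-1},{"dx":0,"dy":0,"dz":0,"turn":0,"hand":-1}]'
```

```text
clock: 14.15
tool_pos: [0.4555, 0.0426, 0.0633]
eef_rot: [0.001, -0.063, 0.998, 0.0]
ft_force: [-2.4, -0.4, 9.4]
opening: 0.003
grasp_force: 4.4
clock: 14.4
tool_pos: [0.4556, 0.0427, 0.0574]
eef_rot: [0.001, -0.063, 0.998, 0.0]
ft_force: [-0.9, -0.6, 10.0]
opening: 0.004
grasp_force: 4.6
clock: 14.78
tool_pos: [0.4555, 0.0427, 0.0536]
eef_rot: [0.001, -0.063, 0.998, 0.0]
ft_force: [-2.1, -0.2, 10.4]
opening: 0.001
grasp_force: 4.6
```

```bash
python3 -m pendant '[{"dx":0,"dy":0,"dz":0.3,"turn":0,"hand":-1},{"dx":0,"dy":0,"dz":0,"turn":0,"hand":-1}]';  python3 -m pendant '[{"dx":0,"dy":0,"dz":0.2,"turn":0,"hand":-1},{"dx":0,"dy":0,"dz":0,"turn":0,"hand":-1},{"dx":0,"dy":0,"dz":0,"turn":0,"hand":-1}]'
```

```text
clock: 15.02
tool_pos: [0.4553, 0.0426, 0.0504]
eef_rot: [0.0, -0.063, 0.998, 0.0]
ft_force: [-3.1, -1.1, 10.0]
opening: -0.002
grasp_force: 4.7
clock: 15.4
tool_pos: [0.455, 0.0426, 0.0485]
eef_rot: [0.0, -0.063, 0.998, 0.0]
ft_force: [-3.4, 1.0, 9.7]
opening: -0.001
grasp_force: 4.8
```

```bash
python3 -m pendant '[{"dx":0,"dy":0,"dz":0.15,"turn":0,"hand":-1},{"dx":0,"dy":0,"dz":0,"turn":0,"hand":-1},{"dx":0,"dy":0,"dz":0,"turn":0,"hand":-1}]';  python3 -m pendant '[{"dx":0,"dy":0,"dz":0.15,"turn":0,"hand":-1},{"dx":0,"dy":0,"dz":0,"turn":0,"hand":-1},{"dx":0,"dy":0,"dz":0,"turn":0,"hand":-1}]'
```

```text
clock: 15.78
tool_pos: [0.455, 0.0426, 0.0469]
eef_rot: [0.0, -0.063, 0.998, 0.0]
ft_force: [-3.0, -0.6, 9.8]
opening: -0.0
grasp_force: 4.7
clock: 16.15
tool_pos: [0.4549, 0.0426, 0.0454]
eef_rot: [-0.0, -0.063, 0.998, 0.0]
ft_force: [-4.6, -0.7, 10.7]
opening: 0.002
grasp_force: 4.8
```

No stop felt yet. I'll measure the beam's rise from the bolt and lug shift in the scene view.

```bash
cat > rise.py <<'E'
from h import *
s0=load('scene'); # m5 frame: beam nearly down
import os
if not os.path.exists('ref.pkl'): pickle.dump(s0,open('ref.pkl','wb'))
s0=pickle.load(open('ref.pkl','rb')); s=grab('scene')
g0=cv2.cvtColor(s0['img'],cv2.COLOR_RGB2GRAY);g=cv2.cvtColor(s['img'],cv2.COLOR_RGB2GRAY)
for nm,c in(('lift lug',(393,247)),('bar mid',(415,225)),('beam end',(440,262))):
    u,v=c; T=g0[v-10:v+11,u-11:u+12]; W=g[v-26:v+21,u-21:u+22]
    r=cv2.matchTemplate(W,T,cv2.TM_CCOEFF_NORMED);_,m,_,l=cv2.minMaxLoc(r); 
    y,x=l[1],l[0]; p=lambda a,b,c:(a-c)/(2*(a-2*b+c))
    sv=p(r[y-1,x],r[y,x],r[y+1,x]) if 0<y<r.shape[0]-1 else 0
    su=p(r[y,x-1],r[y,x],r[y,x+1]) if 0<x<r.shape[1]-1 else 0
    print(nm,'shift',round(x+su-10,2),round(y+sv-16,2),'score',round(m,3))
A=proj(s,[[.664,.069,.088+h] for h in(0,.005,.010,.014)]);print('expected lug shifts for 5,10,14 mm',(A[1:]-A[0]).round(2).tolist())
print(robot.observe()['ft_force'])
E
python3 rise.py
```

```text
lift lug shift 0.34 -1.5 score 0.91
bar mid shift -0.34 -1.63 score 0.865
beam end shift -0.1 -2.82 score 0.952
expected lug shifts for 5,10,14 mm [[0.23, -1.3], [0.46, -2.6], [0.64, -3.66]]
[-4.91646652 -1.80461187  9.76108596]
```

```bash
cat > rise2.py <<'E'
from h import *
g0=cv2.imread('pics/scene0.png',0)
s=pickle.load(open('ref.pkl','rb'));n=load('scene')
def sh(A,B,c,w=(9,11)):
    u,v=c;f=lambda i:cv2.GaussianBlur(cv2.Laplacian(cv2.GaussianBlur(i.astype(np.float32),(0,0),1),cv2.CV_32F),(0,0),.7)
    T=f(A)[v-w[0]:v+w[0]+1,u-w[1]:u+w[1]+1];W=f(B)[v-w[0]-10:v+w[0]+11,u-w[1]-6:u+w[1]+7]
    r=cv2.matchTemplate(W,T,cv2.TM_CCOEFF_NORMED);_,m,_,l=cv2.minMaxLoc(r);x,y=l
    p=lambda a,b,c:(a-c)/(2*(a-2*b+c))
    if 0<y<r.shape[0]-1 and 0<x<r.shape[1]-1: x,y=x+p(r[y,x-1],r[y,x],r[y,x+1]),y+p(r[l[1]-1,l[0]],r[l[1],l[0]],r[l[1]+1,l[0]])
    return round(float(x-6),2),round(float(y-10),2),round(m,2)
gs=[g0]+[cv2.cvtColor(k['img'],cv2.COLOR_RGB2GRAY) for k in(s,n)]
for nm,c in(('lug/bolt',(393,247)),('bar',(412,228)),('beam end',(445,260)),('plain lug',(364,216)),('fixed bin',(452,215)),('bottle',(377,342))):
    print(nm,'ref-0',sh(gs[0],gs[1],c),'now-0',sh(gs[0],gs[2],c))
E
python3 rise2.py
```

```text
lug/bolt ref-0 (0.1, 0.02, 0.88) now-0 (0.5, -1.43, 0.82)
bar ref-0 (-6.0, -6.0, 0.84) now-0 (0.01, -2.07, 0.92)
beam end ref-0 (-0.01, 0.0, 0.95) now-0 (0.74, -2.2, 0.91)
plain lug ref-0 (0.06, -0.03, 0.98) now-0 (0.19, -0.8, 0.95)
fixed bin ref-0 (-0.02, -0.0, 0.97) now-0 (-0.0, -0.02, 0.97)
bottle ref-0 (-0.03, -0.02, 0.99) now-0 (0.01, 0.0, 1.0)
```

Contact began after TCP z = 0.068, and the rise so far is only about 6 mm, which doesn't fit the pad height. I'll measure the handle's rod angle numerically in the scene view.

Run:
```python
from h import *
o=np.array([.580,.0585]);a=np.radians(7.2);X=np.array([np.cos(a),np.sin(a),0]);O=np.array([*o,0])
s=load('scene')
for nm,f in(('ref',pickle.load(open('ref.pkl','rb'))),('now',s)):
    g=cv2.cvtColor(f['img'],cv2.COLOR_RGB2GRAY).astype(np.float32)
    print(nm)
    for r in(.04,.05,.06,.07,.08,.09):
        row=[]
        for q in np.arange(0,.61,.05):
            p=O-X*r*np.cos(.5-q)+np.array([0,0,.046+r*np.sin(.5-q)])
            u,v=proj(f,[p])[0]; row.append(int(cv2.getRectSubPix(g,(1,1),(float(u),float(v)))[0,0]))
        print(r,row)
tip=robot.observe()['tool_pos'];print(tip,proj(s,[tip,O-X*.125+np.array([0,0,.05]),O-X*.1249+[0,0,.0686]]).round(1).tolist())
u,v=proj(s,[tip])[0].astype(int)
g=cv2.cvtColor(s['img'],cv2.COLOR_RGB2GRAY)
print(u-20,v-20);print('\n'.join(' '.join('%3d'%k for k in g[y,u-24:u+40:2]) for y in range(v-22,v+22,2)))
```

```text
ref
0.04 [78, 83, 89, 92, 92, 92, 91, 88, 82, 75, 64, 56, 54]
0.05 [74, 81, 88, 90, 92, 92, 90, 83, 73, 61, 55, 51, 49]
0.06 [88, 82, 87, 91, 93, 92, 88, 81, 75, 73, 72, 72, 69]
0.07 [89, 84, 86, 88, 90, 91, 86, 76, 72, 71, 71, 72, 71]
0.08 [89, 50, 39, 46, 75, 88, 83, 74, 71, 72, 67, 63, 67]
0.09 [41, 50, 59, 57, 65, 67, 59, 37, 37, 40, 39, 48, 64]
now
0.04 [62, 68, 72, 78, 83, 90, 92, 94, 94, 94, 92, 89, 80]
0.05 [58, 56, 57, 71, 79, 86, 92, 94, 94, 93, 88, 82, 70]
0.06 [61, 57, 56, 65, 75, 85, 92, 93, 94, 92, 82, 68, 55]
0.07 [77, 86, 87, 89, 81, 86, 92, 89, 78, 64, 52, 47, 50]
0.08 [94, 95, 95, 91, 76, 39, 39, 43, 52, 57, 61, 63, 68]
0.09 [98, 99, 93, 64, 59, 60, 62, 58, 56, 46, 45, 51, 46]
[0.45488661 0.04259128 0.04539606] [[319.2, 296.6], [319.6, 295.3], [319.5, 290.9]]
299 276
108 110 105 108 111 109 111  81  43  41  44  40  40  39  46  43  48  57  41  81  96  96  96  96  92  66  63  65  57  69  70  78
106 109 107 110 110 112 107 110  63  40  37  43  43  37  42  42  36  60  58  96  94  99  93  95  68  59  53  70  81  90  98  71
107 109 109 107 110 111 109 109  74  42  37  41 
[... 1811 characters left out ...]
  62  64  62  60  56  53  48  49  50  46  51  49  46  52  50
102 105 106 106 102 106 104  91  73  70  71  69  66  68  62  61  64  64  64  60  61  62  58  47  49  49  52  54  58  52  54  55
107 105 106 103 103 107  83  66  68  72  69  70  68  66  66  67  64  65  62  66  62  58  52  53  57  51  52  54  52  52  51  54
104 103 106  86  73  65  63  65  67  65  64  65  66  67  66  64  66  63  64  65  59  55  51  56  60  57  52  52  52  58  54  55
101  82  70  66  65  64  68  67  66  70  66  66  72  65  67  67  67  65  63  63  59  62  50  55  57  57  55  52  56  58  54  52
 83  67  67  70  68  68  65  67  65  69  65  65  66  68  66  64  66  63  62  60  59  58  60  62  56  54  57  54  49  54  56  54
```

The rod angle gives q of about 0.37 now and about 0.2 before, so the jack is working as expected. The fingers touch the pad about 2 cm above the nominal TCP, so I'll keep going gently until the stop.

```bash
python3 -m pendant '[{"dx":0.1,"dy":0,"dz":0.4,"turn":0,"hand":-1},{"dx":0,"dy":0,"dz":0.4,"turn":0,"hand":-1},{"dx":0,"dy":0,"dz":0,"turn":0,"hand":-1}]'; python3 -m pendant '[{"dx":0,"dy":0,"dz":0.3,"turn":0,"hand":-1},{"dx":0,"dy":0,"dz":0,"turn":0,"hand":-1},{"dx":0,"dy":0,"dz":0,"turn":0,"hand":-1}]'; python3 rise.py; python3 rise2.py
```

```text
clock: 16.58
tool_pos: [0.4536, 0.0424, 0.0371]
eef_rot: [-0.0, -0.063, 0.998, 0.0]
ft_force: [-4.1, -0.2, 11.5]
opening: -0.003
grasp_force: 4.8
clock: 16.95
tool_pos: [0.4537, 0.0424, 0.0343]
eef_rot: [-0.0, -0.063, 0.998, 0.0]
ft_force: [-4.0, -0.9, 10.3]
opening: 0.0
grasp_force: 4.9
lift lug shift 0.51 -2.47 score 0.896
bar mid shift -0.09 -2.91 score 0.858
beam end shift 0.15 -4.36 score 0.909
expected lug shifts for 5,10,14 mm [[0.23, -1.3], [0.46, -2.6], [0.64, -3.66]]
[-3.90558928 -0.48994281 10.03398952]
lug/bolt ref-0 (0.1, 0.02, 0.88) now-0 (0.68, -2.34, 0.85)
bar ref-0 (-6.0, -6.0, 0.84) now-0 (-6.0, -9.0, 0.88)
beam end ref-0 (-0.01, 0.0, 0.95) now-0 (0.77, -3.83, 0.92)
plain lug ref-0 (0.06, -0.03, 0.98) now-0 (0.28, -1.24, 0.94)
fixed bin ref-0 (-0.02, -0.0, 0.97) now-0 (0.0, -0.0, 0.97)
bottle ref-0 (-0.03, -0.02, 0.99) now-0 (0.01, 0.01, 1.0)
```

Rise is now about 9.5 mm (about 0.04 rad). Continue to the stop.

```bash
python3 -m pendant '[{"dx":0,"dy":0,"dz":0.4,"turn":0,"hand":-1},{"dx":0,"dy":0,"dz":0,"turn":0,"hand":-1}]'; python3 -m pendant '[{"dx":0,"dy":0,"dz":0.3,"turn":0,"hand":-1},{"dx":0,"dy":0,"dz":0,"turn":0,"hand":-1},{"dx":0,"dy":0,"dz":0,"turn":0,"hand":-1}]'; python3 rise.py; python3 rise2.py
```

```text
clock: 17.25
tool_pos: [0.4536, 0.0424, 0.0301]
eef_rot: [-0.0, -0.063, 0.998, 0.0]
ft_force: [-4.6, -0.9, 10.5]
opening: 0.002
grasp_force: 4.9
clock: 17.62
tool_pos: [0.4535, 0.0424, 0.0272]
eef_rot: [-0.0, -0.063, 0.998, 0.0]
ft_force: [-5.4, -0.6, 10.3]
opening: 0.002
grasp_force: 5.0
lift lug shift 0.63 -3.06 score 0.904
bar mid shift -0.24 -3.79 score 0.832
beam end shift 0.47 -5.29 score 0.868
expected lug shifts for 5,10,14 mm [[0.23, -1.3], [0.46, -2.6], [0.64, -3.66]]
[-5.43591241  0.20518273  9.22944559]
lug/bolt ref-0 (0.1, 0.02, 0.88) now-0 (0.63, -2.88, 0.84)
bar ref-0 (-6.0, -6.0, 0.84) now-0 (0.18, -4.18, 0.93)
beam end ref-0 (-0.01, 0.0, 0.95) now-0 (0.96, -4.92, 0.95)
plain lug ref-0 (0.06, -0.03, 0.98) now-0 (0.25, -1.55, 0.88)
fixed bin ref-0 (-0.02, -0.0, 0.97) now-0 (0.01, 0.03, 0.97)
bottle ref-0 (-0.03, -0.02, 0.99) now-0 (0.01, -0.0, 1.0)
```

```bash
python3 -m pendant '[{"dx":0.05,"dy":0,"dz":0.3,"turn":0,"hand":-1},{"dx":0,"dy":0,"dz":0,"turn":0,"hand":-1}]'; python3 -m pendant '[{"dx":0,"dy":0,"dz":0.2,"turn":0,"hand":-1},{"dx":0,"dy":0,"dz":0,"turn":0,"hand":-1},{"dx":0,"dy":0,"dz":0,"turn":0,"hand":-1}]'; python3 -m pendant '[{"dx":0,"dy":0,"dz":0.15,"turn":0,"hand":-1},{"dx":0,"dy":0,"dz":0,"turn":0,"hand":-1},{"dx":0,"dy":0,"dz":0,"turn":0,"hand":-1}]'; python3 rise.py
```

```text
clock: 17.92
tool_pos: [0.4534, 0.0424, 0.0242]
eef_rot: [-0.0, -0.063, 0.998, 0.0]
ft_force: [-3.9, -0.9, 9.8]
opening: -0.003
grasp_force: 5.0
clock: 18.3
tool_pos: [0.4533, 0.0424, 0.0223]
eef_rot: [-0.0, -0.063, 0.998, 0.0]
ft_force: [-4.5, -0.4, 9.6]
opening: 0.0
grasp_force: 5.3
clock: 18.68
tool_pos: [0.4533, 0.0424, 0.0213]
eef_rot: [-0.0, -0.063, 0.998, 0.0]
ft_force: [-8.6, -0.6, 18.5]
opening: -0.005
grasp_force: 9.3
lift lug shift 0.72 -3.58 score 0.879
bar mid shift -3.91 -8.08 score 0.83
beam end shift 0.69 -5.75 score 0.86
expected lug shifts for 5,10,14 mm [[0.23, -1.3], [0.46, -2.6], [0.64, -3.66]]
[-7.55620054 -0.99563636 18.11845667]
```

The stop is felt: force rose to 18 N and the lug is up about 13.8 mm (0.057 rad). Hand in.

```bash
python3 -c "
from workcell import robot
print(robot.hand_in())"
```

```text
the job is handed in; nothing more can be done
None
```

The job is handed in (no verdict was returned): the jack stands under the marked lift point, the handle is held down at its stop with about 18 N, and the beam measures about 14 mm (0.057 rad) off its rest.

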